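Reject the unbalanced spinner rotor on the knife-edge balance

TASK

One of the two aluminium spinner rotors is out of balance. Set one of them centred on the knife-edge balance, its arms along the plate, let go and let it settle: the unbalanced rotor tips the plate right over to one side, the true one leaves it nearly level. Put the unbalanced rotor in the grey bin and leave the true one lying flat, on the balance or on the worktop, well clear of the bin.

Things in the scene. Friction and masses are not known exactly. Their poses are not given: they have to be found in the camera images.
- rotor_a_center (a point): A two-armed aluminium rotor lying flat, 110 mm long along its y: at each end a round pod, 26 mm wide, 15 mm high; in the middle a square upright boss 24 x 24 mm from 12 to 40 mm above the underside, on a foot 30 (x) x 34 (y) mm. About 0.2 kg. Point: its middle, 20 mm above the underside; z up. Grip the boss's upper half across x. May be the true or the unbalanced one.
- rotor_b_center (a point): The other rotor, outwardly the same in all sizes; point likewise at its middle, 20 mm above the flat underside, arms along y, z up. One of the two is true, the other has its mass about 20 mm off centre towards one pod; which one, and on which side it lies, changes.
- plate: Rocking flat steel plate of the balance, 60 (x) x 150 (y) mm, on a fixed stand. Origin: on the knife edge, which runs along x under its middle, 58 mm above the worktop; top face 7 mm above the origin, black line over the edge. z: its upward normal. A weak spring levels it; rocks about x to stops at 0.17 rad. True rotor within 5 mm of centre: under 0.08 rad; unbalanced: at a stop within 0.5 s.
- bin: Open grey reject bin, fixed, 146 mm along its x, 105 mm along its y; walls 52 mm high (30 mm at its -x end), 3 mm thick, floor 2 mm. Origin: centre of its underside. A rotor goes in with its arms along the bin's x and may be dropped from just above the floor or the walls.
There are look-alikes about, which are no part of the job. Leave any yellow look-alike of the bin alone.

How it is judged:
On the way:
1. one rotor has been set centred on the balance plate, arms along it, let go and settled (within 13 mm of the knife edge, 18 mm of the plate's middle line, 15 degrees) (((x of rotor_a_center in the frame of plate between -0.018 and 0.018 m and y of rotor_a_center in the frame of plate between -0.013 and 0.013 m and z of rotor_a_center in the frame of plate between 0.022 and 0.032 m and angle between the y axis of rotor_a_center and the y axis of plate, either way round below 0.26 rad and contact force between the fingers and rotor_a below 0.05 N and contact force between rotor_a and plate above 0.5 N and angular speed of rotor_a below 0.3 rad/s) or (x of rotor_b_center in the frame of plate between -0.018 and 0.018 m and y of rotor_b_center in the frame of plate between -0.013 and 0.013 m and z of rotor_b_center in the frame of plate between 0.022 and 0.032 m and angle between the y axis of rotor_b_center and the y axis of plate, either way round below 0.26 rad and contact force between the fingers and rotor_b below 0.05 N and contact force between rotor_b and plate above 0.5 N and angular speed of rotor_b below 0.3 rad/s))), for 0.3 s.
At the end, for the whole second after the job is handed in: The unbalanced rotor lies in the bin (its middle inside the walls and less than 50 mm above the worktop); the true rotor lies flat (within 14 degrees) on the balance or the worktop, its middle more than 100 mm from the bin's centre; both at rest (x of rotor_a_center in the frame of bin between -0.07 and 0.07 m and y of rotor_a_center in the frame of bin between -0.05 and 0.05 m and height (world z) of rotor_a_center below 0.05 m and horizontal distance between rotor_b_center and bin above 0.1 m and angle between rotor_b_center's own z axis and vertical below 0.25 rad and height (world z) of rotor_b_center between 0.01 and 0.11 m and linear speed of each of rotor_a, rotor_b below 0.02 m/s); the robot touches nothing.
It also fails if it takes over 56 s, if anything falls off the work surface, if the arm or the gripper's body presses on something with over 40 N, if the wrist force passes 120 N, or if a joint passes its speed limit or range.

ROBOT

A 6-joint arm with a two-finger parallel gripper is mounted at the origin on a cart in front of the work surface, level with it; the furniture and walls round the work are solid. World frame = base frame: x ahead of the robot, y to its left, z up, the work surface at z = 0. Lengths are in m, angles in rad, forces in N, time in s.
With the tool pointing down it reaches from about 0.35 to 0.775 m from the base axis. Payload 5.5 kg.
Tool frame: the origin (TCP) lies at the very end of the fingers, on their centre line; the grasp point (between the pads) lies 19 mm behind it; z points along the fingers, y is the line along which they close (so a half turn about z gives the same grasp; the last joint's range is limited). The gripper opens to 85 mm and grips with 20 to 120 N. Pads are 22 mm wide; open, the fingers measure 114 mm over their backs; the gripper's body (76 mm by 85 mm) begins 54 mm behind the grasp point. The pads swing forward as they close: fully open they stand 13 mm farther back than shut.
Start: joints at [1.099, 0.313, 0.046, 1.304, 0, 1.431], TCP at [0.187, 0.544, 0.231] pointing down, gripper open.
Joint ranges: [-2.76, 2.76], [-0.86, 1.69], [-1.03, 1.26], [-2.2, 2.34], [-1.47, 1.5], [-3.14, 3.14]. Speed limits (rad/s): [2.57, 2.57, 3.14, 3.14, 3.14, 3.14].

INTERFACE

Orientations are given as a unit quaternion [w, x, y, z].
In Python, from workcell import get_state, read_camera, calibration, hand_in gives the robot as it stands.
- The arm moves only by the tool drive_tool, never from a script. Its argument "deltas" is a list that holds one entry, the list of rows, each a list of 7 numbers: the closure in counts, from 0 (fully open) to 255 (shut), then the shift along the tool's x, y, z in m, then the turn, a rotation vector about the tool's x, y, z in degrees. A call has 1 to 12 rows; each row is the pose to reach, as a shift and turn from the pose commanded when the call began, along the tool's axes at that moment; what a row does not reach only later rows make up. A row lasts 1/8 s, in which the tool goes at most 62.5 mm and 10.7 degrees, less where a joint would pass 70% of its speed; a pose out of reach is approached as far as the arm can. A call with a gripper value outside its range is refused whole. The fingers move at their own pace and stop on an object; "newtons" is the grip in N (left out, the last holds). Time passes only in rows, so rows that repeat a pose let the fingers close. It gives the time, the measured TCP pose, the force, the opening and the grip force at its end, in the units of the state.
- get_state(): the state, without advancing time (a new reading comes with each control period).
- read_camera(name): name is "scene" or "side" or "wrist"; returns (picture, depth): 384x512x3 uint8, red, green, blue; 384x512 float32, m along the optical axis (not along the pixel's ray), 0 where there is no reading.
- calibration(name): a dict with "mtx" (3x3 intrinsics, pixels), "world_from_camera" (4x4, takes a point from camera to world coordinates). Camera axes: x right, y up, looking along -z (the intrinsics and any distortion apply to the point x, -y, -z); pixel columns grow to the right and rows downward; lengths in m; the calibration is good to about 2 mm. A picture is of the moment at which its call begins: read the wrist's pose just before it. calibration takes no time and is no camera call; for the wrist camera it gives the pose at the moment of the call.
- hand_in(): hands the job in; it is judged then, once.
The state is a dict: "clock": time; "joint_pos": joint angles; "qvel": joint speeds; "tau": joint torques, N m; "tcp_pos": TCP position; "orientation": TCP orientation; "wrist_force": force on the tool from outside, world axes, zero at the start; "ft_torque": the same for the moment, N m; "finger_gap": finger opening in m; "grip_force": force on a finger pad.
Only numpy, scipy, OpenCV 4.12 (cv2) and the standard library are available. Lean on these libraries where they do the work, as an engineer would, in place of code of your own. Each camera call takes 0.05 s, during which the arm holds its last target. There are 200 camera calls.

## Working session

There is one attempt and no reset: what is moved stays moved. The work goes in short steps, Python scripts to look and compute and a tool call to move; the robot and the scene stay as the last step left them, time stands still between calls to the robot, and variables do not carry over. Pictures are saved under pics/ and viewed, at most 10 in all, crops included, and the job is handed in when it is done.

Besides the shell and the picture viewer there is one more tool, called after "Request:" as name(argument=value, ...), one argument or row to a line, values as JSON. drive_tool: Moves the arm, as the interface text tells. Its arguments: {"type":"object","properties":{"deltas":{"type":"array","items":{"type":"array","items":{"type":"array","items":{"type":"number"}}}},"newtons":{"type":"number"}},"required":["deltas"]}

```bash
mkdir -p pics; ls; cat > h.py <<'E'
import numpy as np, cv2
from workcell import *
def snap(n,f):
    c=calibration(n); p,d=read_camera(n); cv2.imwrite(f'pics/{f}.png',p[:,:,::-1]); np.savez(f'pics/{f}.npz',p=p,d=d,m=c['mtx'],T=c['world_from_camera']); return p,d
def cloud(f):
    z=np.load(f'pics/{f}.npz'); d=z['d']; m=z['m']; v,u=np.mgrid[:d.shape[0],:d.shape[1]]
    P=np.stack([(u-m[0,2])/m[0,0]*d,-(v-m[1,2])/m[1,1]*d,-d,np.ones_like(d)],-1)@z['T'].T
    P=P[...,:3]; P[d==0]=np.nan; return z['p'],P
E
python3 - <<'E'
from h import *
for n in('scene','side'):
    c=calibration(n); print({k:np.round(v,3).tolist() for k,v in c.items()}); snap(n,n)
print(get_state())
a=cv2.imread('pics/scene.png');b=cv2.imread('pics/side.png')
cv2.imwrite('pics/scene2.png',cv2.resize(a,(800,600)))
cv2.imwrite('pics/side2.png',cv2.resize(b,(800,600)))
E
```

```text
pics
{'mtx': [[457.584, 0.0, 252.213], [0.0, 457.584, 187.021], [0.0, 0.0, 1.0]], 'world_from_camera': [[0.669, 0.435, -0.602, -0.127], [-0.743, 0.403, -0.535, -0.732], [0.01, 0.805, 0.593, 0.817], [0.0, 0.0, 0.0, 1.0]]}
{'mtx': [[362.462, 0.0, 259.248], [0.0, 362.462, 193.818], [0.0, 0.0, 1.0]], 'world_from_camera': [[-0.944, 0.146, -0.296, 0.264], [-0.329, -0.342, 0.88, 0.939], [0.027, 0.928, 0.371, 0.485], [0.0, 0.0, 0.0, 1.0]]}
{'clock': 0.1, 'joint_pos': array([ 1.09940507e+00,  3.13945718e-01,  4.50758845e-02,  1.30361189e+00,
       -3.77447292e-06,  1.43119444e+00]), 'qvel': array([-0.0003887 , -0.00304808,  0.00249989,  0.00065034,  0.00018518,
        0.00069679]), 'tau': array([ 2.83096204e-03, -4.81723487e+01,  2.99245334e+01,  1.27376779e-02,
       -1.24047460e-04,  1.38458887e-06]), 'tcp_pos': array([0.1870941 , 0.54321457, 0.23047961]), 'orientation': array([-2.51655296e-04,  1.65134738e-01,  9.86270657e-01, -8.04245440e-04]), 'wrist_force': array([-0.11461451, -0.71394222,  0.3791987 ]), 'ft_torque': array([ 0.02819295, -0.00736005, -0.02319267]), 'grip_force': 0.0, 'finger_gap': 0.0850435448938052}
```

View pics/scene2.png

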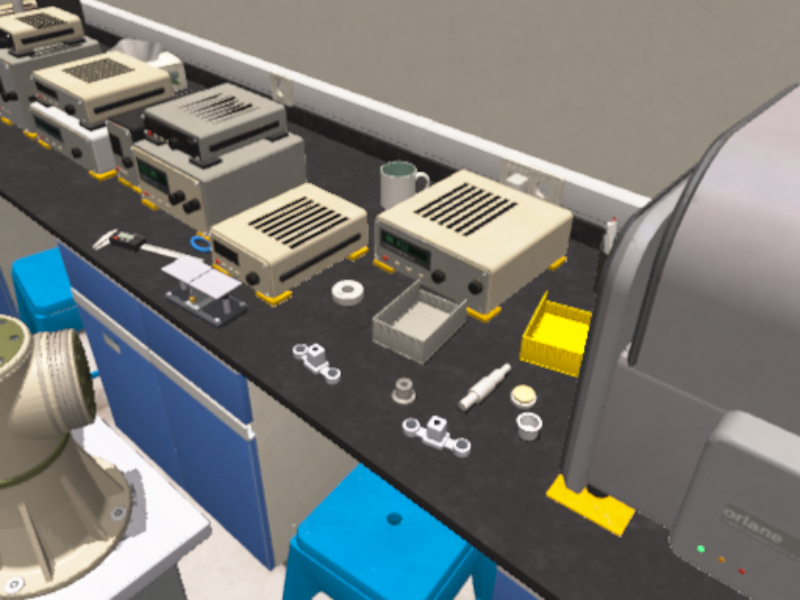

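View pics/side2.png

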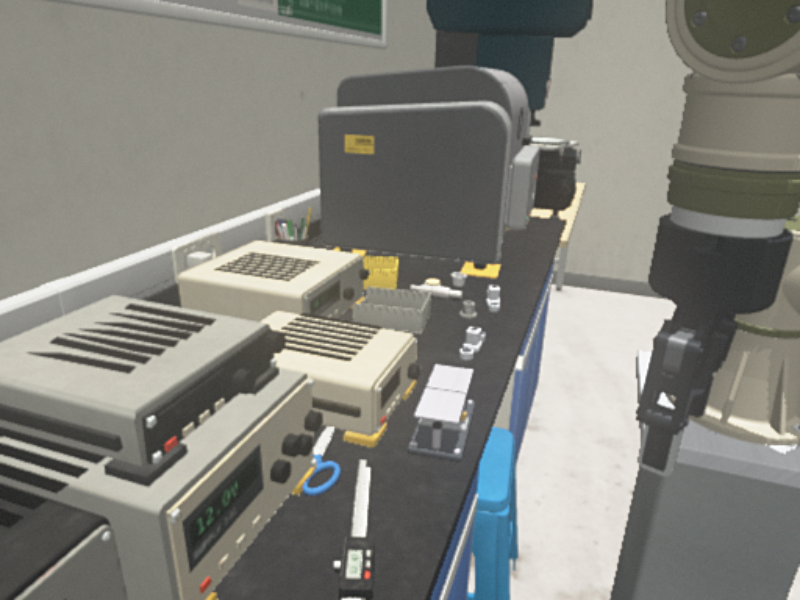

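The scene view shows rotors at about (317,360) and (437,435), the plate at (203,278) and the grey bin at (420,320). The yellow bin at (558,335) is the look-alike.

```bash
python3 - <<'E'
from h import *
p,P=cloud('scene'); s=.64
def box(n,u,v,r,zlo,zhi,rv=None):
    rv=rv or r
    q=P[int((v-rv)*s):int((v+rv)*s),int((u-r)*s):int((u+r)*s)].reshape(-1,3); q=q[(q[:,2]>zlo)&(q[:,2]<zhi)]
    R=cv2.minAreaRect((q[:,:2]*1000).astype(np.float32)); print(n,len(q),q.mean(0).round(4),np.round(R[0],1),np.round(R[1],1),round(R[2],1),'z',np.percentile(q[:,2],[2,50,98]).round(3))
for n,u,v in(('r1',317,361),('r2',437,436)):
    box(n+'all',u,v,40,.009,.05); box(n+'boss',u,v,40,.036,.046); box(n+'pods',u,v,40,.009,.019)
box('plate',203,278,50,.055,.08,35)
box('bin',420,320,60,.02,.06); box('binrim',420,320,60,.047,.056)
E
python3 - <<'E'
import cv2
a=cv2.imread('pics/scene.png')
b=cv2.resize(a[165:300,90:320],None,fx=3.47,fy=3.47,interpolation=cv2.INTER_CUBIC); cv2.imwrite('pics/c1.png',b); print(b.shape)
E
```

```text
r1all 296 [ 0.4523 -0.0468  0.0215] [453.8 -43.5] [109.9  28.1] 88.5 z [0.01  0.016 0.041]
r1boss 62 [ 0.4532 -0.0438  0.0393] [455.  -43.7] [24.2 23.2] 88.7 z [0.036 0.039 0.043]
r1pods 176 [ 0.4525 -0.0473  0.0134] [453.8 -43.5] [109.9  28.1] 88.5 z [0.009 0.013 0.018]
r2all 486 [ 0.4756 -0.2911  0.0202] [ 484.5 -275.6] [115.1 123.7] 37.7 z [0.009 0.016 0.041]
r2boss 83 [ 0.4631 -0.2955  0.039 ] [ 463.5 -294.9] [24.  23.4] 11.2 z [0.036 0.039 0.042]
r2pods 319 [ 0.4778 -0.2888  0.0138] [ 484.5 -275.6] [115.1 123.7] 37.7 z [0.009 0.014 0.019]
plate 858 [0.4495 0.2371 0.0648] [460.8 240.2] [117.4 154.8] 3.5 z [0.058 0.065 0.076]
bin 1499 [ 0.6721 -0.0918  0.0372] [656.1 -44.8] [181.8 250.5] 1.0 z [0.021 0.037 0.057]
binrim 308 [ 0.6646 -0.1007  0.0508] [658.5 -73.5] [181.8 187.7] 2.7 z [0.047 0.051 0.056]
(468, 798, 3)
```

View pics/c1.png

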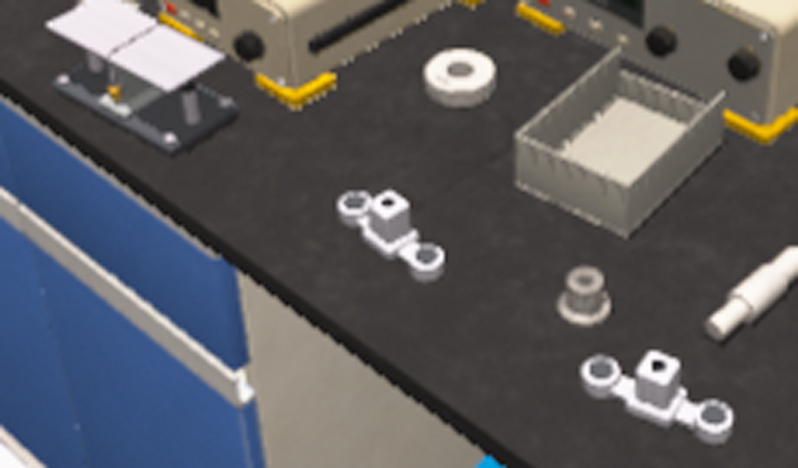

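The crop shows the plate's black line running from about (112,50) to (152,30). Both rotors lie flat and the grey bin is empty. Next I fit each pose on its connected component.

```bash
python3 - <<'E'
from h import *
p,P=cloud('scene'); s=.64
def rect(n,q):
    q=q[~np.isnan(q[:,0])]; R=cv2.minAreaRect((q[:,:2]*1000).astype(np.float32)); print(n,len(q),np.round(R[0],1),np.round(R[1],1),round(R[2],1),np.percentile(q[:,2],[2,50,98]).round(3))
def comp(n,u,v,zlo,zhi):
    m=((P[...,2]>zlo)&(P[...,2]<zhi)).astype(np.uint8); N,L=cv2.connectedComponents(m)
    r,c=int(v*s),int(u*s); w=L[r-4:r+5,c-4:c+5]; k=np.bincount(w[w>0]).argmax(); q=P[L==k]; rect(n,q); return q
q=comp('r2',437,436,.007,.05); q=comp('r1',317,361,.007,.05)
q=comp('plate',203,278,.058,.075)
# bin: height map in world
X=P.reshape(-1,3); X=X[(X[:,0]>.55)&(X[:,0]<.76)&(X[:,1]>-.2)&(X[:,1]<.02)&(X[:,2]<.09)]
H=np.full((27,28),-9.)
for x,y,z in X: i,j=int((.76-x)/.008),int((.02-y)/.008); H[i,j]=max(H[i,j],z*1000)
print('cols y from .02 step -.008'); 
for i in range(27): print(f'{.756-.008*i:.3f}',' '.join('  .' if h<-8 else f'{h:3.0f}' for h in H[i]))
# plate line: dark pixels
c=[(112,50),(152,30)]
for u,v in c:
    u=90+u/3.47; v=165+v/3.47; print(u,v,P[int(v),int(u)])
z=np.load('pics/scene.npz'); 
m=(P[...,2]>.058)&(P[...,2]<.075)&(abs(P[...,0]-.45)<.027)&(abs(P[...,1]-.24)<.06)&(p.mean(-1)<150)
print(P[m].round(4)[:30])
E
```

```text
r2 437 [ 463.4 -294.6] [ 31.9 108.6] 14.3 [0.007 0.015 0.041]
r1 327 [453.8 -43.5] [109.9  28.1] 88.5 [0.007 0.015 0.041]
plate 681 [434.7 238.7] [ 64. 155.] 4.5 [0.061 0.065 0.068]
cols y from .02 step -.008
0.756   3  -0   0   .   2   3   2   0   2   1   1   1  -0   2   3   2   1   .   .   .   .   .   .   .  53  85   2   1
0.748  82  64  48  76  57  84  69  37  88  87  85  81  81  74  88  87  86  50  88  75  78  45  25  78  86  90   2  -1
0.740  89  90  88  90  89  86  87  89  89  88  90  89  88  90  90  89  90  90  90  88  89  89  90  90  89  64   2   0
0.732   1   4  39   1   .   .  39   .   .   .  66  71  74  69   .   .   .   .   .   .  -1  88  89  89  79   3   1   0
0.724   1   1   3  -2   .   .   .   .   .   .  64  71  77  65  26   .  27  26  28   .   .  84  89  90  82   3   2   2
0.716   3   2   2   0   .   .   .   .  29  26  25  31  32  29  29  31  30  31  30  31   .  54   2   4   2   1   3  -0
0.708   1   2   1   0   .   .   .   .  53  30  34  29  31  27  33   4   4   4   .   .   .  52  50   3  -0   2   1   0
0.700   2   1   2   2   .   .   .   .  51  50   4   6   4   2   3
[... 1742 characters left out ...]
   2   4  55  46   .   .   .   .  50  49  50  50  51  55  52  53   4   2   2   1
0.572   1   2   1  -0   3   1   2   4   3   1  51  52  51  54  52  52  52  53  48  52  44  30   2   1   2   3   2   2
0.564   0   2   4  -0  -0   1   0   1   2   2   1  53  40  22   1   2  -0   1   2   3   1   5   2   2   2   3   2  -1
0.556  -1   3   1  -0   2   1   2   1   0   5   0   1   3   2   3   0   2   2  -0   1   1   0   1   1   3   3   3   2
0.548   2   .  -0   1   3   2   3  -1   2   3   3  -0   1  -2  -1   0  -1  -0   2   .   1  -1   1   .  -0   1   .  -0
122.27665706051873 179.4092219020173 [0.41548449 0.24202172 0.06479587]
133.80403458213257 173.64553314121036 [0.45555366 0.24568715 0.06339909]
[]
```

```bash
cat >> h.py <<'E'
from scipy.spatial.transform import Rotation as Ro
def go(x,y,z,yaw):
    "shift in tool axes and turn about tool z for vertical tool, closing line along yaw deg (mod 180, nearest)"
    s=get_state(); q=s['orientation']; R=Ro.from_quat(np.r_[q[1:],q[0]])
    d=R.inv().apply(np.array([x,y,z])-s['tcp_pos'])
    best=None
    for k in(0,180):
        c,si=np.cos(np.radians(yaw+k)),np.sin(np.radians(yaw+k))
        T=Ro.from_matrix(np.array([[-c*0+si,c,0],[-c,si,0],[0,0,-1]]))
        r=np.degrees((R.inv()*T).as_rotvec()); print('to',(x,y,z,yaw+k),'shift',d.round(4),'turn',r.round(1))
E
python3 -c "
from h import *
go(.40,.24,.26,4.5)"
```

```text
Traceback (most recent call last):
  File "h.py", line 17, in go
    T=Ro.from_matrix(np.array([[-c*0+si,c,0],[-c,si,0],[0,0,-1]]))
  File "scipy/spatial/transform/_rotation.pyx", line 1143, in scipy.spatial.transform._rotation.Rotation.from_matrix
ValueError: Non-positive determinant (left-handed or null coordinate frame) in rotation matrix 0: [[ 0.0784591   0.99691733  0.        ]
 [-0.99691733  0.0784591   0.        ]
 [ 0.          0.         -1.        ]].
```

```bash
sed -i 's/\[\[-c\*0+si,c,0\],\[-c,si,0\]/[[-si,c,0],[c,si,0]/' h.py
python3 -c "
from h import *
go(.40,.24,.26,4.5)"
```

```text
to (0.4, 0.24, 0.26, 4.5) shift [-0.3001 -0.2174 -0.0292] turn [-0.1  0.  66.5]
to (0.4, 0.24, 0.26, 184.5) shift [-0.3001 -0.2174 -0.0292] turn [-0.000e+00 -1.000e-01 -1.135e+02]
```

Request:
drive_tool(
  deltas=[
    [[0,-0.3,-0.217,-0.03,0,0,66.5],[0,-0.3,-0.217,-0.03,0,0,66.5],[0,-0.3,-0.217,-0.03,0,0,66.5],[0,-0.3,-0.217,-0.03,0,0,66.5],[0,-0.3,-0.217,-0.03,0,0,66.5],[0,-0.3,-0.217,-0.03,0,0,66.5],[0,-0.3,-0.217,-0.03,0,0,66.5],[0,-0.3,-0.217,-0.03,0,0,66.5],[0,-0.3,-0.217,-0.03,0,0,66.5]],
  ],
)

```text
clock: 1.23
tcp_pos: [0.3993, 0.2417, 0.261]
orientation: [-0.0, 0.678, 0.735, -0.0]
wrist_force: [0.1, 0.7, -0.7]
finger_gap: 0.0851
grip_force: 0.0
```

```bash
python3 - <<'E'
from h import *
s=get_state(); print(s['clock'],s['tcp_pos'],s['orientation'],abs(s['qvel']).max(),s['joint_pos'].round(2))
p,d=snap('wrist','w1'); p,P=cloud('w1')
m=(P[...,2]>.058)&(P[...,2]<.075)
N,L,st,_=cv2.connectedComponentsWithStats(m.astype(np.uint8)); k=st[1:,4].argmax()+1; q=P[L==k]
R=cv2.minAreaRect((q[:,:2]*1000).astype(np.float32)); print(R,len(q)); 
mk=cv2.erode((L==k).astype(np.uint8),np.ones((9,9))); g=p.mean(-1); dk=(mk>0)&(g<np.median(g[mk>0])-40); print(dk.sum(),P[dk].mean(0)); 
if dk.sum()>10: print(cv2.fitLine(P[dk][:,:2].astype(np.float32),cv2.DIST_HUBER,0,.01,.01).ravel())
go(.455,-.0435,.12,-1.5)
E
```

```text
1.225 [0.39932239 0.24173966 0.26101412] [-2.97290932e-04  6.77730625e-01  7.35310162e-01 -2.78015190e-04] 0.01026023170394273 [ 0.37  0.1  -0.15  1.32  0.    1.86]
((432.7516174316406, 239.48883056640625), (60.00788879394531, 149.75033569335938), 5.347649574279785) 6269
63 [0.43687458 0.23999518 0.06503729]
[0.99594223 0.08999454 0.44369164 0.2404457 ]
to (0.455, -0.0435, 0.12, -1.5) shift [-0.289   0.0323  0.1411] turn [-0.  -0.   6.2]
to (0.455, -0.0435, 0.12, 178.5) shift [-0.289   0.0323  0.1411] turn [ 0.000e+00 -1.000e-01 -1.738e+02]
```

View pics/w1.png

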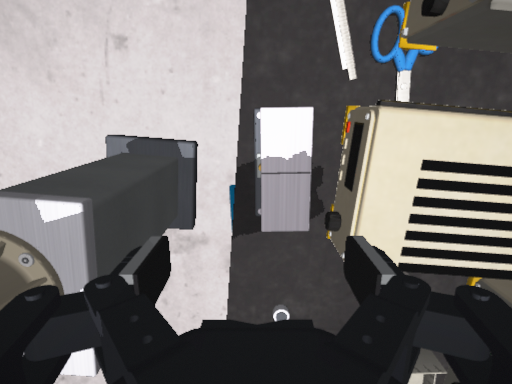

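The wrist view shows the plate at about (287,169) with its line at row 172. The cream instrument starts about 20 mm to its right, so the fingers should not open fully there.

Request:
drive_tool(
  deltas=[
    [[0,-0.289,0.032,0.05,0,0,6.2],[0,-0.289,0.032,0.05,0,0,6.2],[0,-0.289,0.032,0.05,0,0,6.2],[0,-0.289,0.032,0.05,0,0,6.2],[0,-0.289,0.032,0.05,0,0,6.2],[0,-0.289,0.032,0.05,0,0,6.2],[0,-0.289,0.032,0.05,0,0,6.2]],
  ],
)

```text
clock: 2.15
tcp_pos: [0.4545, -0.0436, 0.2112]
orientation: [-0.0, 0.717, 0.697, 0.0]
wrist_force: [-0.7, 0.5, -0.6]
finger_gap: 0.0854
grip_force: 0.0
```

```bash
python3 - <<'E'
from h import *
p,P=cloud('w1'); b=P[100:270,325:500].reshape(-1,3); print('box',np.nanpercentile(b[:,2],[50,90,99]), 'xmin>.03',np.nanpercentile(b[b[:,2]>.03][:,0],[0,1,5]))
s=get_state(); print(s['clock'],s['tcp_pos'],abs(s['qvel']).max())
p,d=snap('wrist','w2'); p,P=cloud('w2')
m=((P[...,2]>.007)&(P[...,2]<.05)&(np.hypot(P[...,0]-.455,P[...,1]+.0435)<.07)).astype(np.uint8)
N,L,st,_=cv2.connectedComponentsWithStats(m); k=st[1:,4].argmax()+1; q=P[L==k]; print(cv2.minAreaRect((q[:,:2]*1000).astype(np.float32)),len(q))
q=P[(m>0)&(P[...,2]>.036)]; print(cv2.minAreaRect((q[:,:2]*1000).astype(np.float32)),len(q))
go(.455,-.0435,.012,-1.5)
E
```

```text
box [0.1000088  0.10164154 0.29906056] xmin>.03 [0.44021877 0.44108664 0.49318421]
2.15 [ 0.45454431 -0.0436211   0.2111918 ] 0.021367120429551925
((453.60504150390625, -41.845157623291016), (108.18514251708984, 29.838109970092773), 87.45046997070312) 1678
((453.86956787109375, -41.465171813964844), (23.779504776000977, 23.249975204467773), 87.84973907470703) 458
to (0.455, -0.0435, 0.012, -1.5) shift [-0.0002  0.0005  0.1994] turn [-0.  -0.  -0.1]
to (0.455, -0.0435, 0.012, 178.5) shift [-0.0002  0.0005  0.1994] turn [ -0.    0.  179.9]
```

Request:
drive_tool(
  deltas=[
    [[0,0.002,-0.0007,0.06,0,0,0.7],[0,0.002,-0.0007,0.12,0,0,0.7],[0,0.002,-0.0007,0.17,0,0,0.7],[0,0.002,-0.0007,0.197,0,0,0.7],[0,0.002,-0.0007,0.197,0,0,0.7],[255,0.002,-0.0007,0.197,0,0,0.7],[255,0.002,-0.0007,0.197,0,0,0.7],[255,0.002,-0.0007,0.197,0,0,0.7],[255,0.002,-0.0007,0.197,0,0,0.7],[255,0.002,-0.0007,0.197,0,0,0.7],[255,0.002,-0.0007,0.197,0,0,0.7]],
  ],
  newtons=50,
)

```text
clock: 3.58
tcp_pos: [0.4551, -0.0431, 0.0154]
orientation: [0.001, 0.722, 0.692, 0.001]
wrist_force: [0.1, 0.8, 6.4]
finger_gap: 0.0232
grip_force: 50.1
```

Request:
drive_tool(
  deltas=[
    [[255,0,0,-0.05,0,0,0],[255,0,0,-0.1,0,0,0],[255,0.06,0,-0.12,0,0,0],[255,0.12,0,-0.12,0,0,0]],
  ],
)

```text
clock: 4.08
tcp_pos: [0.4611, 0.0775, 0.1368]
orientation: [0.002, 0.723, 0.691, 0.002]
wrist_force: [1.2, 0.7, -2.1]
finger_gap: 0.0232
grip_force: 50.1
```

```bash
python3 - <<'E'
from h import *
s=get_state(); print(s['clock'],s['tcp_pos'],s['finger_gap'],s['wrist_force'])
go(.4327,.238,.12,5.3)
E
```

```text
4.075 [0.46114294 0.07748322 0.13678982] 0.02321885331847923 [ 1.19525103  0.7069549  -2.08859986]
to (0.4327, 0.238, 0.12, 5.3) shift [ 0.159  -0.0358  0.0167] turn [ 0.3  0.  -7.9]
to (0.4327, 0.238, 0.12, 185.3) shift [ 0.159  -0.0358  0.0167] turn [  0.   -0.5 172.1]
```

Request:
drive_tool(
  deltas=[
    [[255,0.05,-0.015,0,0,0,-7.9],[255,0.1,-0.036,0,0,0,-7.9],[255,0.159,-0.036,0.01,0,0,-7.9],[255,0.159,-0.036,0.017,0,0,-7.9],[255,0.159,-0.036,0.017,0,0,-7.9]],
  ],
)

```text
clock: 4.7
tcp_pos: [0.4289, 0.2371, 0.1165]
orientation: [-0.0, 0.672, 0.74, -0.001]
wrist_force: [-0.1, 0.2, -1.4]
finger_gap: 0.0231
grip_force: 50.0
```

```bash
python3 - <<'E'
from h import *
s=get_state(); print(s['clock'],s['tcp_pos'],abs(s['qvel']).max(),s['orientation'])
p,d=snap('scene','s2'); p,P=cloud('s2')
m=((P[...,2]>.095)&(P[...,2]<.15)&(np.hypot(P[...,0]-.433,P[...,1]-.239)<.08)).astype(np.uint8)
ys,xs=np.nonzero(m); print(xs.min(),xs.max(),ys.min(),ys.max())
cv2.imwrite('pics/s2c.png',cv2.resize(cv2.imread('pics/s2.png')[110:230,60:220],None,fx=4,fy=4))
go(.4327,.238,.0825,5.3)
E
```

```text
4.7 [0.42886246 0.23713566 0.11649156] 0.03211865292677531 [-4.09666738e-04  6.72104129e-01  7.40455696e-01 -1.11105425e-03]
111 153 149 174
to (0.4327, 0.238, 0.0825, 5.3) shift [0.0011 0.0035 0.0344] turn [-0.1  0.   0.2]
to (0.4327, 0.238, 0.0825, 185.3) shift [0.0011 0.0035 0.0344] turn [-1.000e-01 -1.000e-01 -1.798e+02]
```

View pics/s2c.png

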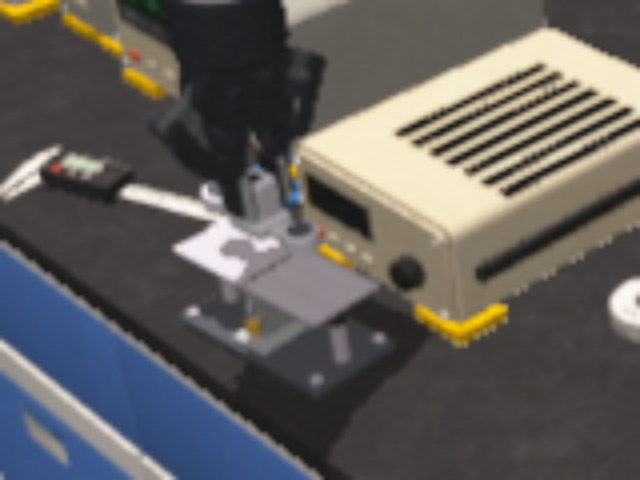

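The rotor hangs over the plate with its boss at (258,200) in the crop and its arms along the plate. I'll lower it now.

Request:
drive_tool(
  deltas=[
    [[255,0.001,0.0035,0.02,0,0,0.2],[255,0.001,0.0035,0.031,0,0,0.2],[255,0.001,0.0035,0.0355,0,0,0.2],[255,0.001,0.0035,0.0355,0,0,0.2],[255,0.001,0.0035,0.0355,0,0,0.2]],
  ],
)

```text
clock: 5.38
tcp_pos: [0.4337, 0.2388, 0.0823]
orientation: [0.0, 0.674, 0.739, 0.0]
wrist_force: [-0.9, -0.2, -1.7]
finger_gap: 0.023
grip_force: 50.0
```

Request:
drive_tool(
  deltas=[
    [[140,0,0,0,0,0,0],[140,0,0,0,0,0,0],[140,0,0,0,0,0,0],[140,0,0,0,0,0,0],[140,0,0,0,0,0,0]],
  ],
)

```text
clock: 6.0
tcp_pos: [0.4333, 0.2388, 0.0818]
orientation: [0.0, 0.674, 0.739, 0.0]
wrist_force: [-0.2, 0.3, -0.1]
finger_gap: 0.0386
grip_force: 0.0
```

Request:
drive_tool(
  deltas=[
    [[140,0,0,-0.04,0,0,0],[140,0,0,-0.09,0,0,0],[140,0,0,-0.15,0,0,0],[140,0,0,-0.15,0,0,0],[140,0,0,-0.15,0,0,0]],
  ],
)

```text
clock: 6.62
tcp_pos: [0.4333, 0.2388, 0.2318]
orientation: [0.0, 0.674, 0.739, 0.0]
wrist_force: [-0.5, 0.8, 0.2]
finger_gap: 0.0386
grip_force: 0.0
```

```bash
python3 - <<'E'
from h import *
s=get_state(); print(s['clock'],s['tcp_pos'],abs(s['qvel']).max())
snap('scene','s3'); p,d=snap('wrist','w3'); p,P=cloud('w3')
q=P[(P[...,2]>.094)&(P[...,2]<.13)&(np.hypot(P[...,0]-.433,P[...,1]-.239)<.04)]; print('boss',cv2.minAreaRect((q[:,:2]*1000).astype(np.float32)),len(q),q.mean(0))
D=np.array([-np.sin(.093),np.cos(.093)])
m=(np.hypot(P[...,0]-.433,P[...,1]-.239)<.09)&(P[...,2]>.035)&(P[...,2]<.12); q=P[m]; t=(q[:,:2]-[.4327,.2395])@D; w=(q[:,:2]-[.4327,.2395])@[D[1],-D[0]]
for lo in np.arange(-.085,.085,.01):
    k=(t>lo)&(t<lo+.01)&(abs(w)>.018)&(abs(w)<.028); print(round(lo+.005,3),k.sum(),np.median(q[k][:,2]).round(4) if k.any() else '')
cv2.imwrite('pics/s3c.png',cv2.resize(cv2.imread('pics/s3.png')[110:230,60:220],None,fx=4,fy=4))
E
```

```text
6.625 [0.43329606 0.23880055 0.23177268] 0.03518897474225515
boss ((433.09039306640625, 240.63047790527344), (23.13252830505371, 24.23379135131836), 5.2545166015625) 637 [0.43285532 0.24155094 0.10422919]
-0.08 0 
-0.07 124 0.0653
-0.06 152 0.0654
-0.05 150 0.0654
-0.04 147 0.0651
-0.03 155 0.0652
-0.02 168 0.0651
-0.01 166 0.0649
-0.0 162 0.065
0.01 161 0.0648
0.02 179 0.0648
0.03 176 0.0649
0.04 199 0.0646
0.05 196 0.0645
0.06 189 0.0644
0.07 190 0.0643
0.08 0
```

View pics/s3c.png

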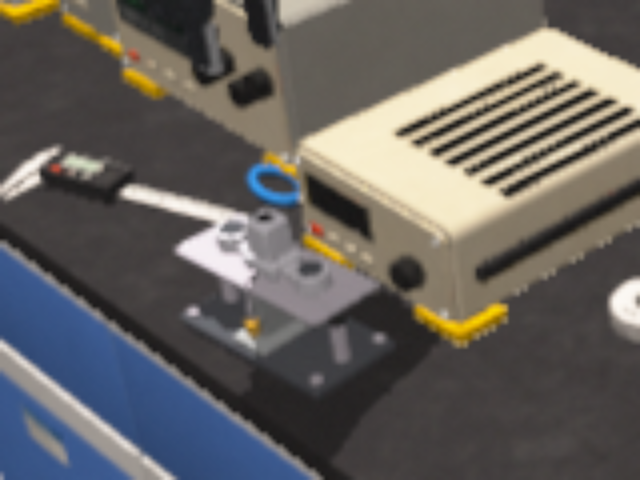

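Rotor 1, with its boss at (268,235) in the crop, leaves the plate level, with a tilt of about 0.007 rad. It is the true one and stays there, so the other rotor goes in the bin.

```bash
python3 -c "
from h import *
go(.4634,-.2948,.21,13)"
```

```text
to (0.4634, -0.2948, 0.21, 13) shift [-0.5339 -0.0183  0.0207] turn [-0.1  0.  -7.7]
to (0.4634, -0.2948, 0.21, 193) shift [-0.5339 -0.0183  0.0207] turn [  0.    0.2 172.3]
```

Request:
drive_tool(
  deltas=[
    [[0,-0.06,-0.002,0,0,0,-1],[0,-0.12,-0.004,0,0,0,-2],[0,-0.18,-0.006,0,0,0,-3],[0,-0.24,-0.008,0.01,0,0,-4],[0,-0.3,-0.01,0.02,0,0,-5],[0,-0.36,-0.012,0.02,0,0,-6],[0,-0.42,-0.014,0.02,0,0,-7],[0,-0.48,-0.016,0.02,0,0,-7.7],[0,-0.534,-0.018,0.02,0,0,-7.7],[0,-0.534,-0.018,0.02,0,0,-7.7],[0,-0.534,-0.018,0.02,0,0,-7.7]],
  ],
)

```text
clock: 8.1
tcp_pos: [0.4637, -0.2937, 0.2101]
orientation: [-0.002, 0.623, 0.782, 0.0]
wrist_force: [0.8, 0.5, 0.1]
finger_gap: 0.0854
grip_force: 0.0
```

```bash
python3 - <<'E'
from h import *
s=get_state(); print(s['clock'],s['tcp_pos'],abs(s['qvel']).max(),s['orientation'])
p,d=snap('wrist','w4'); p,P=cloud('w4')
m=((P[...,2]>.007)&(P[...,2]<.05)&(np.hypot(P[...,0]-.4634,P[...,1]+.2948)<.07)).astype(np.uint8)
N,L,st,_=cv2.connectedComponentsWithStats(m); k=st[1:,4].argmax()+1; q=P[L==k]; print(cv2.minAreaRect((q[:,:2]*1000).astype(np.float32)),len(q))
q=P[(m>0)&(P[...,2]>.036)]; R=cv2.minAreaRect((q[:,:2]*1000).astype(np.float32)); print(R,len(q))
yaw=(R[2]+45)%90-45
go(R[0][0]/1000,R[0][1]/1000,.014,yaw)
E
```

```text
8.1 [ 0.46366135 -0.29374573  0.21013062] 0.025722256413653593 [-1.89974318e-03  6.22839847e-01  7.82346999e-01  2.98710114e-04]
((462.7793273925781, -293.6650085449219), (29.008337020874023, 108.03849029541016), 12.614300727844238) 1674
((462.677490234375, -293.5550842285156), (22.16497039794922, 22.753276824951172), 13.300924301147461) 435
to (0.462677490234375, -0.2935550842285156, 0.014, 13.300924301147461) shift [-0.0006 -0.001   0.1966] turn [-0.1 -0.2 -0.3]
to (0.462677490234375, -0.2935550842285156, 0.014, 193.30092430114746) shift [-0.0006 -0.001   0.1966] turn [-2.000e-01  1.000e-01  1.797e+02]
```

Request:
drive_tool(
  deltas=[
    [[0,0,-0.001,0.06,0,0,0],[0,0,-0.001,0.12,0,0,0],[0,0,-0.001,0.17,0,0,0],[0,0,-0.001,0.195,0,0,0],[0,0,-0.001,0.195,0,0,0],[255,0,-0.001,0.195,0,0,0],[255,0,-0.001,0.195,0,0,0],[255,0,-0.001,0.195,0,0,0],[255,0,-0.001,0.195,0,0,0],[255,0,-0.001,0.195,0,0,0],[255,0,-0.001,0.195,0,0,0]],
  ],
  newtons=80,
)

```text
clock: 9.52
tcp_pos: [0.4645, -0.2955, 0.0181]
orientation: [0.001, 0.623, 0.783, 0.0]
wrist_force: [-0.6, 1.2, 6.5]
finger_gap: 0.0226
grip_force: 79.4
```

Request:
drive_tool(
  deltas=[
    [[255,0,0,-0.05,0,0,0],[255,0,0,-0.1,0,0,0],[255,0,0,-0.14,0,0,0],[255,0,0,-0.14,0,0,0],[255,0,0,-0.14,0,0,0]],
  ],
)

```text
clock: 10.15
tcp_pos: [0.4631, -0.2944, 0.1558]
orientation: [-0.001, 0.623, 0.782, 0.0]
wrist_force: [0.7, -0.2, -2.7]
finger_gap: 0.0224
grip_force: 79.2
```

```bash
python3 -c "
from h import *
print(get_state()['joint_pos'].round(2))
go(.645,-.108,.15,97)"
```

```text
[-0.71  0.3  -0.16  1.11  0.    0.63]
to (0.645, -0.108, 0.15, 97) shift [0.1408 0.2192 0.0058] turn [  0.   -0.1 -84. ]
to (0.645, -0.108, 0.15, 277) shift [0.1408 0.2192 0.0058] turn [-0.1 -0.  96. ]
```

Request:
drive_tool(
  deltas=[
    [[255,0.02,0.03,0,0,0,-10],[255,0.04,0.06,0,0,0,-20],[255,0.06,0.09,0,0,0,-30],[255,0.08,0.12,0,0,0,-40],[255,0.1,0.15,0,0,0,-50],[255,0.12,0.18,0,0,0,-60],[255,0.135,0.2,0,0,0,-70],[255,0.141,0.219,0,0,0,-80],[255,0.141,0.219,0,0,0,-84],[255,0.141,0.219,0,0,0,-84],[255,0.141,0.219,0,0,0,-84]],
  ],
)

```text
clock: 11.52
tcp_pos: [0.6445, -0.1081, 0.1553]
orientation: [-0.001, -0.06, 0.998, 0.0]
wrist_force: [0.2, -0.4, -1.6]
finger_gap: 0.0228
grip_force: 79.1
```

```bash
python3 - <<'E'
from h import *
s=get_state(); print(s['clock'],s['tcp_pos'],s['joint_pos'].round(2),s['finger_gap'])
p,d=snap('scene','s5'); snap('wrist','w5')
cv2.imwrite('pics/s5c.png',cv2.resize(cv2.imread('pics/s5.png')[110:250,200:390],None,fx=4,fy=4))
go(.645,-.108,.03,97)
E
```

```text
11.525 [ 0.64445917 -0.10814218  0.15528258] [-0.29  0.5   0.13  1.21  0.   -0.41] 0.022844526653860386
to (0.645, -0.108, 0.03, 97) shift [-0.0004  0.0003  0.1261] turn [ 0.  -0.1 -0.1]
to (0.645, -0.108, 0.03, 277) shift [-0.0004  0.0003  0.1261] turn [-1.000e-01 -1.000e-01  1.799e+02]
```

View pics/s5c.png

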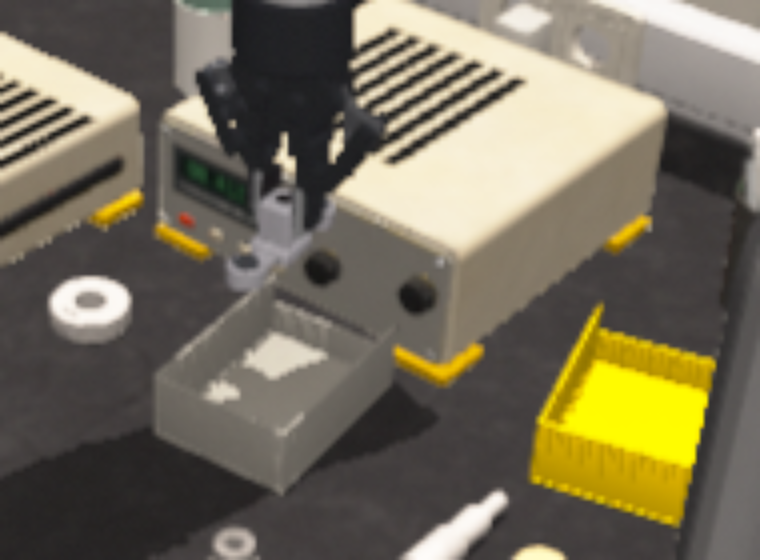

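View pics/w5.png

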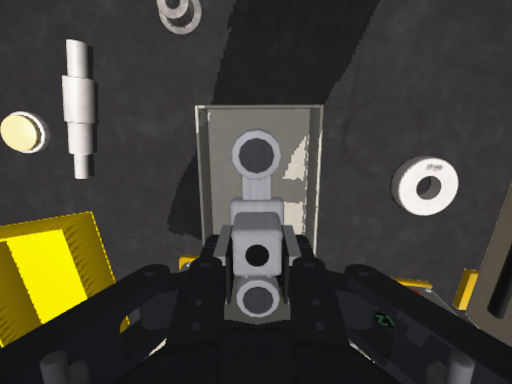

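The rotor hangs centred over the grey bin in the wrist view: the rim spans columns 197–322, the pod is at (256,155) and the arms run along the bin. I'll lower it and release.

Request:
drive_tool(
  deltas=[
    [[255,-0.0005,0,0.05,0,0,0],[255,-0.0005,0,0.09,0,0,0],[255,-0.0005,0,0.12,0,0,0],[255,-0.0005,0,0.128,0,0,0],[255,-0.0005,0,0.128,0,0,0]],
  ],
)

```text
clock: 12.25
tcp_pos: [0.6458, -0.1083, 0.029]
orientation: [-0.0, -0.061, 0.998, 0.0]
wrist_force: [0.6, -0.4, -2.1]
finger_gap: 0.0224
grip_force: 79.2
```

Request:
drive_tool(
  deltas=[
    [[140,0,0,0,0,0,0],[140,0,0,0,0,0,0],[140,0,0,0,0,0,0],[140,0,0,0,0,0,0],[140,0,0,-0.03,0,0,0],[140,0,0,-0.08,0,0,0],[140,0,0,-0.14,0,0,0],[140,0,0,-0.16,0,0,0],[140,0,0,-0.16,0,0,0],[140,0,0,-0.16,0,0,0]],
  ],
)

```text
clock: 13.5
tcp_pos: [0.6451, -0.1079, 0.1872]
orientation: [-0.001, -0.061, 0.998, 0.0]
wrist_force: [0.2, 0.6, 0.3]
finger_gap: 0.0385
grip_force: 0.0
```

```bash
python3 - <<'E'
from h import *
s=get_state(); print(s['clock'],s['tcp_pos'],s['wrist_force'],s['finger_gap'])
snap('scene','s6'); p,P=cloud('s6')
q=P[(P[...,2]>.094)&(P[...,2]<.13)&(np.hypot(P[...,0]-.433,P[...,1]-.239)<.03)]; print('true boss',len(q),q.mean(0))
snap('wrist','w6'); p,P=cloud('w6')
q=P[(P[...,2]>.032)&(P[...,2]<.05)&(np.hypot(P[...,0]-.645,P[...,1]+.108)<.04)]; print('bin boss',len(q),q.mean(0))
cv2.imwrite('pics/s6c.png',cv2.resize(cv2.imread('pics/s6.png')[110:260,90:290],None,fx=4,fy=4))
E
```

```text
13.5 [ 0.64509385 -0.10789721  0.1871929 ] [0.18890845 0.58110058 0.31594747] 0.03854801397124988
true boss 74 [0.4328833  0.23618218 0.10173232]
bin boss 569 [ 0.64245136 -0.11085577  0.0415499 ]
```

View pics/s6c.png

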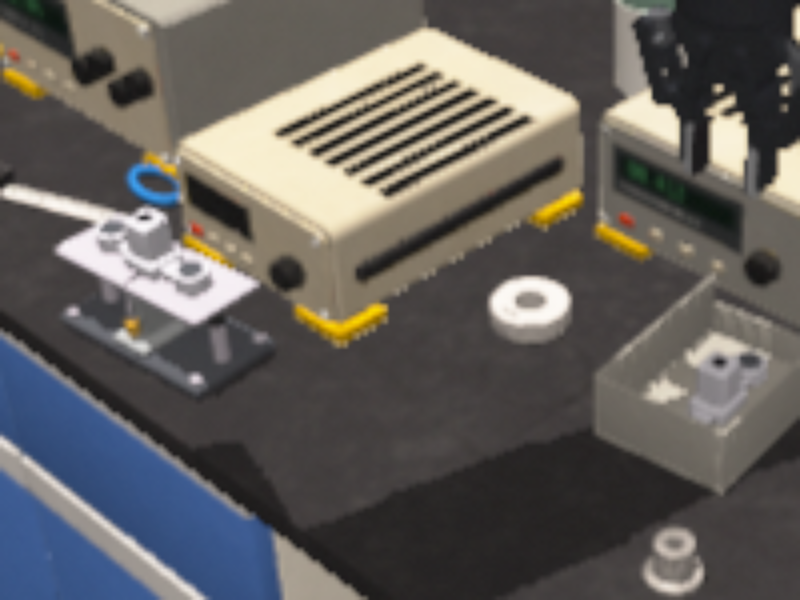

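The unbalanced rotor lies in the grey bin at (718,385). The true one sits level on the balance at (150,235), and the gripper is clear of everything.

```bash
python3 -c "
from workcell import *
print(hand_in())"
```

```text
the job is handed in; nothing more can be done
None
```

The job is handed in, with the verdict not returned: the rotor I tested left the plate level (about 0.007 rad) and stays on the balance as the true one, and the other, identified by elimination, is in the grey bin.

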